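# One turn on the glue press

## Task

A driftwood medallion lies in the small glue press: push the press's hand wheel clockwise (seen from above) through exactly one full turn by its upright red knob, so that the knob comes back to the yellow pointer where it started, and no further. Push the knob round with the fingertips or the outside of the fingers; do not take it between the fingers, and leave everything else on the bench where it is.

Things in the scene. Friction and masses are not known exactly. Their poses are not given: they have to be found in the camera images.
- wheel (a joint): turn of the hand wheel: 0 at the start with the knob at the yellow pointer, growing clockwise seen from above (6.283 rad = one turn; the knob is then at the pointer again). It has stiff friction (about 2.5 N at the knob) and stays where it is left, with no coasting. Each turn lowers the press's pad by 10 mm; the wheel itself stays at its height. Nothing stops it at one turn
- wheel_center (a point): centre of the hand wheel, on its upright axis, in the mid plane of its rim, 192 mm above the table. Dark wheel with three spokes (the knob's spoke is bright), round rim of 90 mm mean radius and 16 mm thick (top of the rim 200 mm above the table, hub top 208 mm including its screw end). Site axes do not matter except z up
- knob_center (a point): centre (half-way up) of the red upright knob on the rim, at 90 mm from the wheel's axis and 34 mm above wheel_center: a cylinder 30 mm in diameter and 46 mm tall, from 203 to 249 mm above the table; it spins freely on its own pin. At its foot a steel boss 26 mm across. Above the rim there is nothing else within 120 mm of the wheel's axis
- mark (a point): top of the tip of the fixed yellow pointer, 122 mm from the wheel's axis just outside the rim, 196 mm above the table (lower than the rim's top). The pointer's direction from the wheel's axis is where the knob starts and must finish; it differs from start to start
- press: the press, fixed to the bench: teal base 260 x 280 x 30 mm (origin under its centre), two steel columns, a teal cross beam along its y axis with top 170 mm above the table; the wheel stands centred above it
- knob: the red knob as a body; origin at the centre of its underside, 203 mm above the table (it spins, so its yaw means nothing)
- glue: white glue bottle, 54 mm across, 150 mm tall; bystander near the press, origin under its middle. Leave it alone
- jar: glass jar with steel lid, 70 mm across, 90 mm tall; bystander near the press, origin under its middle. Leave it alone
- cup: open blue cup, 70 mm across, 85 mm tall; bystander near the press, origin under its middle. Leave it alone
- brush: paint brush lying flat, 200 mm long and 42 mm wide; bystander near the press, origin under its middle. Leave it alone
- offcut: light wooden offcut 26 x 60 x 18 mm lying on the press's base; bystander near the press, origin under its middle. Leave it alone
- stick: grey driftwood stick 150 x 18 x 14 mm lying on the press's base; bystander near the press, origin under its middle. Leave it alone
- pot: small terracotta pot, 66 mm across, 60 mm tall; bystander near the press, origin under its middle. Leave it alone

How it is judged:
By the outcome, as a careful person would: the job done as asked, in the order asked, and still so for the second after the job is handed in, with the robot touching nothing.
It also fails if it takes over 64 s, if anything falls off the work surface, if the arm or the gripper's body presses on something with over 40 N, if the wrist force passes 120 N, or if a joint passes its speed limit or range.

## Robot

A 6-joint arm with a two-finger parallel gripper is mounted at the origin on the work surface. World frame = base frame: x ahead of the robot, y to its left, z up, the work surface at z = 0. Lengths are in m, angles in rad, forces in N, time in s.
With the tool pointing down it reaches from about 0.35 to 0.8 m from the base axis. Payload 7.3 kg.
Tool frame: the origin (TCP) lies between the finger pads; the fingertips stand 25 mm ahead of it and the grasp point (between the pads) lies 6 mm ahead of it (r.tip_extent is the distance from the TCP to the fingertips, in m); z points along the fingers, y is the line along which they close (so a half turn about z gives the same grasp; the last joint's range is limited). The gripper opens to 85 mm and grips with 20 to 120 N. Pads are 22 mm wide; open, the fingers measure 114 mm over their backs; the gripper's body (76 mm by 85 mm) begins 54 mm behind the grasp point. The pads swing forward as they close: fully open they stand 13 mm farther back than shut.
Start: joints at [1.114, 0.342, 1.524, -0, 1.275, -0.146], TCP at [0.161, 0.5, 0.256] pointing down, gripper open.
Joint ranges: [-2.53, 2.53], [-0.77, 2.02], [0.04, 2.7], [-1, 4.14], [0.28, 2.66], [-3.11, 3.11]. Speed limits (rad/s): [2.57, 2.57, 3.14, 3.14, 3.14, 3.14].

## Interface

Orientations are given as a unit quaternion [x, y, z, w].
In Python, from workcell import r, command_gripper, optics gives the robot as it stands. The module is installed in compiled form; this text tells all that it offers. Calls block until the motion is done:
- r.reach(position, orientation): joint-space move of the TCP to a pose.
- r.move_straight(position, orientation=None, speed=0.15, max_force=None): straight line of the TCP; orientation=None keeps the orientation; speed is the mean speed in m/s. With max_force (N) it stops when the force on the tool has changed by that much, and returns True; else False.
- r.movej(angles): joint-space move.
- command_gripper(opening, force=None): finger opening in m; force is the grip in N (None keeps the last); returns when the fingers have stopped.
- r.hold(seconds).
- r.solve_ik(position, orientation): joint angles nearest the present ones, or None.
- r.read_state(): the state.
- optics.get_image(name): name is "side" or "top" or "wrist"; returns (picture, depth): 400x640x3 uint8, red, green, blue; 400x640 float32, m along the optical axis (not along the pixel's ray), 0 where there is no reading.
- optics.camera_model(name): a dict with "K" (3x3 intrinsics, pixels), "k1" (the pictures are not rectified: a ray, as slopes to the right and down, at radius r is drawn at 1 + k1 r^2 times it, then the intrinsics apply), "R" (3x3) and "t" (3): a world point X has camera coordinates R X + t; the wrist camera has in their place "tool_from_camera" (4x4, takes a point from camera to tool coordinates, whose origin is the TCP and whose axes are the flange's). Camera axes: x right, y down, z forward; pixel columns grow to the right and rows downward; lengths in m; the calibration is good to about 2 mm. A picture is of the moment at which its call begins: read the wrist's pose just before it. camera_model takes no time and is no camera call.
A pose or a line that the arm cannot do raises r.PlanningError and nothing moves.
- r.finish_job(): hands the job in; it is judged then, once.
The state is a dict: "time_s": time; "joint_positions": joint angles; "dq": joint speeds; "tau": joint torques, N m; "eef_pos": TCP position; "eef_rot": TCP orientation; "contact_force": force on the tool from outside, world axes, zero at the start; "torque": the same for the moment, N m; "grip_width": finger opening in m; "grip_force": force on a finger pad.
Only numpy, scipy, OpenCV 4.12 (cv2) and the standard library are available. Lean on these libraries where they do the work, as an engineer would, in place of code of your own. Each camera call takes 0.05 s, during which the arm holds its last target. There are 200 camera calls.

## Working session

There is one attempt and no reset: what is moved stays moved. The work goes in short steps, each a Python script; the robot and the scene stay as the last script left them, time stands still between calls to the robot, and variables do not carry over. Pictures are saved under pics/ and viewed, at most 10 in all, crops included, and the job is handed in when it is done.

```bash
mkdir -p pics
cat > h.py <<'E'
import numpy as np, cv2
from workcell import r, command_gripper, optics
def cloud(name):
    s=r.read_state(); im,d=optics.get_image(name); m=optics.camera_model(name)
    K=np.array(m["K"]); h,w=d.shape; u,v=np.meshgrid(np.arange(w),np.arange(h))
    p=np.stack([u,v],-1).reshape(-1,1,2).astype(float)
    n=cv2.undistortPoints(p,K,np.array([m["k1"],0,0,0.]),None,None).reshape(h,w,2)
    P=np.concatenate([n*d[...,None],d[...,None]],-1)
    if "R" in m: X=(P-np.array(m["t"]))@np.array(m["R"])
    else: X=None
    X[d==0]=np.nan
    return im,d,X
E
python3 - <<'E'
from h import *
s=r.read_state(); print(s["time_s"],s["eef_pos"],s["eef_rot"])
for n in("top","side"):
    im,d,X=cloud(n); cv2.imwrite(f"pics/{n}0.png",im[...,::-1]); np.savez(f"{n}0.npz",im=im,X=X)
    hsv=cv2.cvtColor(im,cv2.COLOR_RGB2HSV); H,S,V=[hsv[...,i].astype(int) for i in range(3)]
    red=((H<8)|(H>172))&(S>150)&(V>80)&(X[...,2]>.19)&(X[...,2]<.27)
    yel=(H>20)&(H<35)&(S>130)&(V>100)&(X[...,2]>.17)&(X[...,2]<.21)
    for nm,m in(("red",red),("yel",yel)):
        print(n,nm,m.sum(),np.median(X[m],0) if m.any() else "",np.argwhere(m).mean(0) if m.any() else "")
    t=red&(X[...,2]>.243); print("redtop",t.sum(),X[t].mean(0) if t.any() else "")
    rim=(abs(X[...,2]-.197)<.008)&~red&~yel; print("rim",rim.sum(),np.nanmin(X[rim],0),np.nanmax(X[rim],0))
E
```

```text
0.0 [0.16035055 0.49951779 0.25559075] [ 1.54777443e-01  9.87949031e-01 -7.71568566e-04 -2.46177783e-04]
top red 141 [ 0.6093975  -0.21203639  0.24905508] [204.5035461  448.80851064]
top yel 1304 [0.36717377 0.64588581 0.19970504] [316.98236196  41.52607362]
redtop 141 [ 0.60999098 -0.21199471  0.24913909]
rim 5512 [ 0.29016842 -0.2475079   0.18900053] [1.07760113 0.72315793 0.20497428]
side red 156 [ 0.61111038 -0.21453835  0.24797686] [250.46794872 345.82692308]
side yel 201 [ 0.61984053 -0.22059731  0.17571503] [276.86567164 344.32835821]
redtop 154 [ 0.611201   -0.21457283  0.24787997]
rim 5728 [-0.41926907 -0.25127349  0.18900145] [1.76854377 1.40202633 0.20499076]
```

View pics/top0.png

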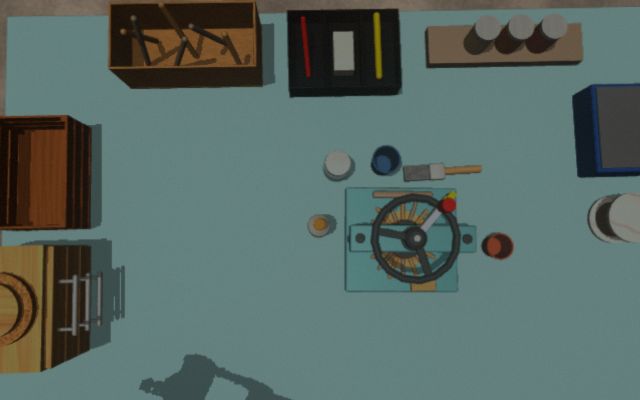

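View pics/side0.png

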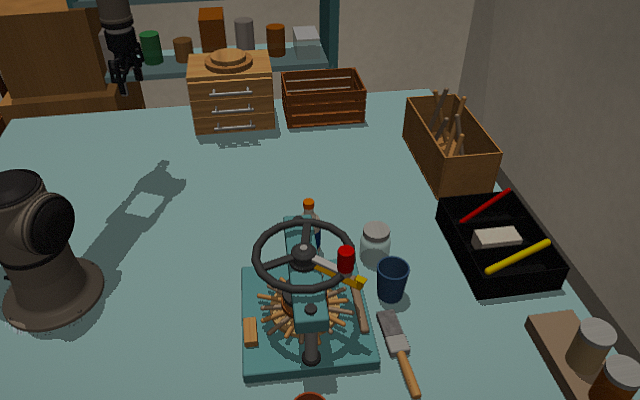

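The top view shows the wheel hub at (416,238), the red knob at (449,204) and the yellow pointer at (453,195). Nothing else stands above the rim. Next I'll fit the centre and plan the yaws.

```bash
cat >> h.py <<'E'
from scipy.optimize import least_squares
from scipy.spatial.transform import Rotation as Ro
def knob(name="top"):
    im,d,X=cloud(name); hsv=cv2.cvtColor(im,cv2.COLOR_RGB2HSV).astype(int)
    m=((hsv[...,0]<8)|(hsv[...,0]>172))&(hsv[...,1]>150)&(hsv[...,2]>80)&(X[...,2]>.243)&(X[...,2]<.255)
    return X[m].mean(0),m.sum(),np.argwhere(m).mean(0),im
def pose(C,a0,th,gap,ztip,flip=0,half=.011):
    """tool pose pushing the knob at wheel turn th (clockwise), gap m behind contact"""
    a=a0-th; k=C+.09*np.array([np.cos(a),np.sin(a)]); t=np.array([np.sin(a),-np.cos(a)])
    p=k-t*(.015+half+gap); x=t*(-1 if flip else 1)
    R=np.column_stack([[*x,0],np.cross([0,0,-1],[*x,0]),[0,0,-1]])
    return np.array([*p,ztip+r.tip_extent]),Ro.from_matrix(R).as_quat()
E
python3 - <<'E'
from h import *
print("ext",r.tip_extent)
for n in("top","side"):
    f=np.load(n+"0.npz"); X=f["X"]; im=f["im"].astype(int)
    c0=np.array([.548,-.146])
    q=abs(np.linalg.norm(X[...,:2]-c0,axis=-1)-.09)<.03
    m=q&(X[...,2]>.190)&(X[...,2]<.204)&(im.max(-1)<90)
    P=X[m]
    rr=least_squares(lambda c:np.linalg.norm(P[:,:2]-c[:2],axis=1)-.09,[*c0],loss="soft_l1",f_scale=.004)
    print(n,m.sum(),rr.x,P[:,2].mean())
    hsv=cv2.cvtColor(f["im"],cv2.COLOR_RGB2HSV).astype(int)
    y=(hsv[...,0]>20)&(hsv[...,0]<35)&(hsv[...,1]>130)&(hsv[...,2]>100)&(X[...,2]>.15)&(X[...,2]<.21)&(np.linalg.norm(X[...,:2]-c0,axis=-1)<.16)
    yy=X[y]; rel=yy[:,:2]-rr.x; print("pointer",np.degrees(np.arctan2(rel[:,1],rel[:,0])).mean(),np.linalg.norm(rel,axis=1).max())
    hub=(np.linalg.norm(X[...,:2]-rr.x,axis=-1)<.02)&(X[...,2]>.2); print("hub",X[hub].mean(0))
k,_,px,_=knob(); print(k,px)
C=rr.x if 0 else None
E
```

```text
ext 0.025
top 1970 [ 0.54508236 -0.15042437] 0.19853264839868343
pointer -42.81353234845805 0.1308236615367516
hub [ 0.5449625  -0.1501645   0.20419958]
side 2014 [ 0.54626556 -0.15756135] 0.19631476006563692
pointer -41.09815706327655 0.12848363552001174
hub [ 0.54548599 -0.15707019  0.20316216]
[ 0.60994145 -0.21192144  0.24931526] [204.52083333 448.79861111]
```

```bash
cat >> h.py <<'E'
C=np.array([.5452,-.1512]); A0=np.radians(-43.5); ZT=.213
E
python3 - <<'E'
from h import *
for fl in(0,1):
    for deg in range(0,361,30):
        p,q=pose(C,A0,np.radians(deg),0,ZT,fl); j=r.solve_ik(p,q)
        print(fl,deg,None if j is None else np.round(j,2))
E
```

```text
0 0 [-0.42  0.6   1.14 -0.    1.39 -2.8 ]
0 30 [-0.49  0.57  1.21 -0.    1.36 -2.35]
0 60 [-0.55  0.5   1.33 -0.    1.31 -1.88]
0 90 [-0.58  0.41  1.47 -0.    1.26 -1.39]
0 120 [-0.56  0.33  1.6  -0.    1.22 -0.85]
0 150 [-0.49  0.27  1.68 -0.    1.19 -0.26]
0 180 [-0.39  0.27  1.69 -0.    1.19  0.37]
0 210 [-0.3   0.31  1.62 -0.    1.21  0.98]
0 240 [-0.25  0.39  1.5  -0.    1.25  1.56]
0 270 [-0.24  0.48  1.36 -0.    1.3   2.09]
0 300 [-0.28  0.55  1.23 -0.    1.36  2.57]
0 330 [-0.34  0.6   1.15 -0.    1.39  3.03]
0 360 [-0.42  0.6   1.14 -0.    1.39 -2.8 ]
1 0 [-0.42  0.6   1.14 -0.    1.39  0.34]
1 30 [-0.49  0.57  1.21 -0.    1.36  0.79]
1 60 [-0.55  0.5   1.33 -0.    1.31  1.26]
1 90 [-0.58  0.41  1.47 -0.    1.26  1.75]
1 120 [-0.56  0.33  1.6  -0.    1.22  2.29]
1 150 [-0.49  0.27  1.68 -0.    1.19  2.89]
1 180 [-0.39  0.27  1.69 -0.    1.19 -2.77]
1 210 [-0.3   0.31  1.62 -0.    1.21 -2.16]
1 240 [-0.25  0.39  1.5  -0.    1.25 -1.58]
1 270 [-0.24  0.48  1.36 -0.    1.3  -1.06]
1 300 [-0.28  0.55  1.23 -0.    1.36 -0.57]
1 330 [-0.34  0.6   1.15 -0.    1.39 -0.11]
1 360 [-0.42  0.6   1.14 -0.    1.39  0.34]
```

```bash
cat >> h.py <<'E'
def go(a,b,step,fl,speed=.07):
    n=max(1,int(np.ceil(abs(b-a)/step-1e-6))); F=0
    for d in np.linspace(a,b,n+1)[1:]:
        p,q=pose(C,A0,np.radians(d),0,ZT,fl)
        if r.move_straight(p,q,speed=speed,max_force=25): print("STOP",d); break
        f=r.read_state()["contact_force"]; F=max(F,np.linalg.norm(f))
    s=r.read_state(); print(d,"t",s["time_s"],"Fmax",F,"f",np.round(s["contact_force"],1),np.round(s["eef_pos"],4))
def ang():
    k,n,px,im=knob(); v=k[:2]-C; print("knob",n,k,"turn",np.degrees(A0-np.arctan2(v[1],v[0]))%360,"r",np.linalg.norm(v)); return im
E
python3 - <<'E'
from h import *
command_gripper(0)
p,q=pose(C,A0,0,.015,.33); r.reach(p,q)
p,q=pose(C,A0,0,.015,ZT); print(r.move_straight(p,q,speed=.12,max_force=8))
s=r.read_state();print(s["time_s"],s["contact_force"],s["grip_width"])
ang()
go(0,20,10,0)
im=ang(); cv2.imwrite("pics/t1.png",cv2.resize(im[140:320,330:530,::-1],None,fx=3,fy=3))
im,_=optics.get_image("side"); cv2.imwrite("pics/s1.png",cv2.resize(im[150:330,230:430,::-1],None,fx=3,fy=3))
E
```

```text
False
4.9917 [-0.14139894  0.5384166   0.70841346] 0.00012418958300012932
knob 75 [ 0.60419003 -0.21212817  0.24946136] turn 2.4259428508766434 r 0.08480605132331338
20.0 t 6.0167 Fmax 1.0386037051835193 f [-0.7 -0.1  0.8] [ 0.6087 -0.2199  0.238 ]
knob 1 [ 0.58612511 -0.21922318  0.24998098] turn 15.467421957634219 r 0.07938524336142272
```

View pics/s1.png

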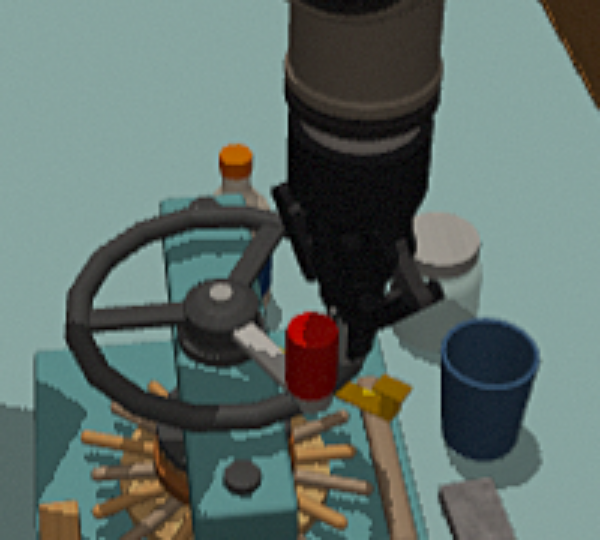

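The side view shows the fingers behind the knob at crop (345,340). The knob at (312,355) has moved off the pointer at (378,397), so pushing works and I'll go on.

Run:
```python
from h import *
go(20,110,10,0)
im,_=optics.get_image("side"); cv2.imwrite("pics/s2.png",cv2.resize(im[150:330,230:430,::-1],None,fx=3,fy=3))
k=knob("side"); print(k[0],k[1])
v=k[0][:2]-C; print(np.degrees(A0-np.arctan2(v[1],v[0]))%360)
```

```text
110.0 t 9.5667 Fmax 1.5892687354378414 f [ 0.5 -0.7 -0.6] [ 0.4766 -0.2148  0.238 ]
[ 0.45603325 -0.19001993  0.24743883] 23
112.97345730294182
```

View pics/s2.png

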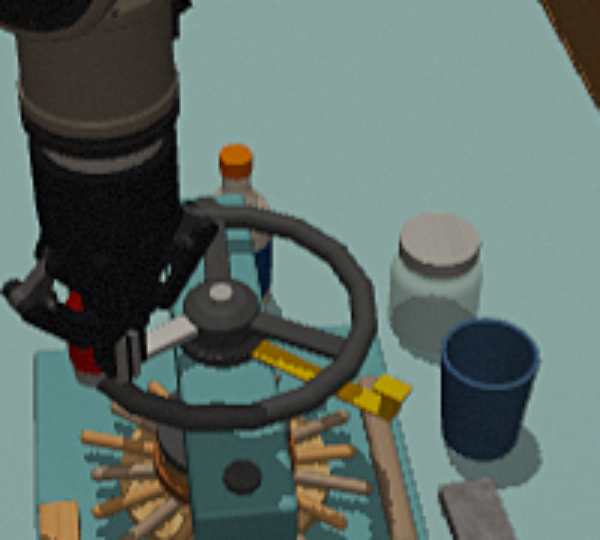

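The knob at crop (85,340) is still ahead of the fingers, and the turn is about 110°. I'll go on to 300°, lift off and measure.

Run:
```python
from h import *
go(110,300,10,0)
p,q=pose(C,A0,np.radians(300),.02,ZT); r.move_straight(p,q,speed=.1)
p,q=pose(C,A0,np.radians(300),.02,.33); r.move_straight(p,q,speed=.2)
im=ang(); k=knob("side"); print(k[0],k[1])
v=k[0][:2]-C; print(np.degrees(A0-np.arctan2(v[1],v[0]))%360, r.read_state()["time_s"])
cv2.imwrite("pics/t3.png",cv2.resize(im[140:320,330:530,::-1],None,fx=3,fy=3))
```

```text
300.0 t 16.95 Fmax 1.5895740389846031 f [ 0.8 -0.2 -0.4] [ 0.6238 -0.1006  0.238 ]
knob 0 [nan nan nan] turn nan r nan
[ 0.63118457 -0.12953032  0.24788286] 118
302.35497640641677 18.1333h.py:18: RuntimeWarning: Mean of empty slice.
  return X[m].mean(0),m.sum(),np.argwhere(m).mean(0),im
  ret = um.true_divide(
```

View pics/t3.png

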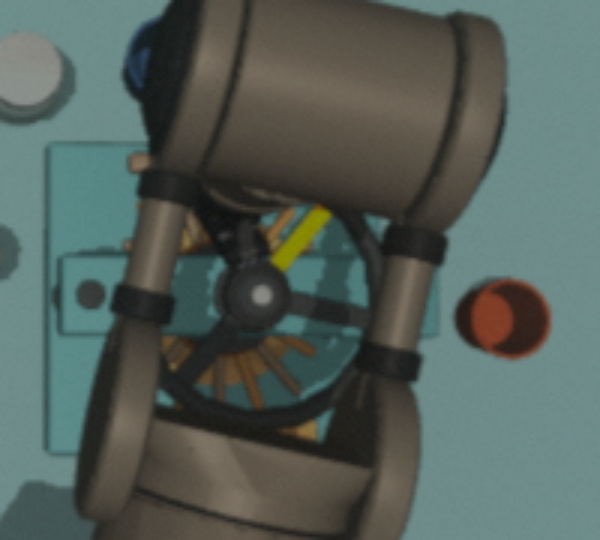

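The arm hides the knob from the top camera. The bias-corrected side view puts the turn at about 300°, matching the command. I'll flip the tool and push to 350°, then measure.

```bash
cat >> h.py <<'E'
def side():
    ref=np.array([.6112,-.21457])-C; k=knob("side"); v=k[0][:2]-C
    b=ref-.09*np.array([np.cos(A0),np.sin(A0)]); w=v-b
    print("side",k[1],k[2],k[0],"turn",np.degrees(A0-np.arctan2(w[1],w[0]))%360)
def off(d,fl,z=.33):
    p,q=pose(C,A0,np.radians(d),.025,ZT,fl); r.move_straight(p,q,speed=.1)
    p,q=pose(C,A0,np.radians(d),.025,z,fl); r.move_straight(p,q,speed=.2)
E
python3 - <<'E'
from h import *
p,q=pose(C,A0,np.radians(300),.02,.33,1); r.reach(p,q)
p,q=pose(C,A0,np.radians(300),.02,ZT,1); print(r.move_straight(p,q,speed=.12,max_force=8))
go(300,350,10,1)
side(); off(350,1); side()
p,q=pose(C,A0,np.radians(230),0.1,.36,1); r.reach(p,q)
side(); im=ang(); print(r.read_state()["time_s"])
E
```

```text
False
350.0 t 24.1083 Fmax 1.5578456152610862 f [-0.5  0.  -0.6] [ 0.6345 -0.1789  0.238 ]
side 154 [245.42207792 349.70779221] [ 0.62056407 -0.20278316  0.24751738] turn 350.4020382967791
side 144 [245.14583333 349.42361111] [ 0.62014223 -0.20233362  0.24781138] turn 350.31364399963155
side 143 [245.16083916 349.41958042] [ 0.62013717 -0.20233022  0.2477743 ] turn 350.3136412574046
knob 140 [ 0.61939173 -0.19981435  0.24934877] turn 349.7349389619183 r 0.08870043854505723
27.2167
```

Run:
```python
from h import *
p,q=pose(C,A0,np.radians(350),.025,.33,1); r.reach(p,q)
p,q=pose(C,A0,np.radians(350),.025,ZT,1); print(r.move_straight(p,q,speed=.12,max_force=8))
go(350,359.7,4,1,.04)
off(359.7,1); p,q=pose(C,A0,np.radians(230),0.1,.36,1); r.reach(p,q)
side(); im=ang(); print(r.read_state()["time_s"])
cv2.imwrite("pics/t5.png",cv2.resize(im[140:320,330:530,::-1],None,fx=3,fy=3))
```

```text
False
359.7 t 31.5833 Fmax 1.0847144643021636 f [-1.1  0.2 -0. ] [ 0.6285 -0.1938  0.2379]
side 153 [250.28104575 345.95424837] [ 0.611663   -0.21388214  0.24774645] turn 359.4786794037822
knob 140 [ 0.61073019 -0.21091056  0.24933648] turn 358.8395196902605 r 0.08865414051138616
34.7083
```

View pics/t5.png

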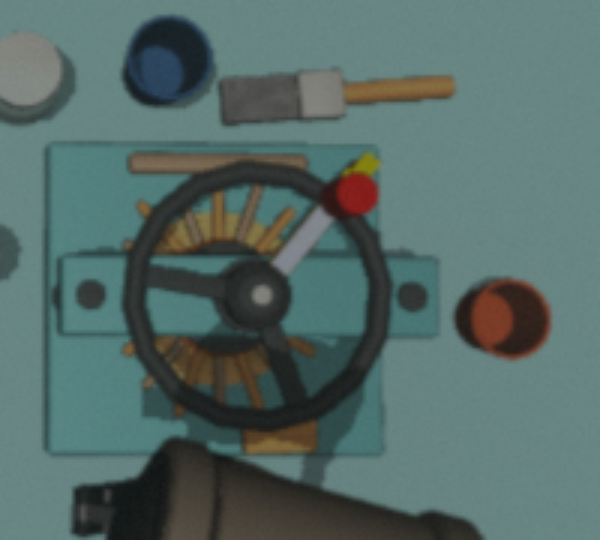

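The knob at crop (357,193) is back at the pointer tip (370,163), and the two cameras put it within about 0.8° of its start. The bystanders in view look undisturbed and the arm is clear, so I'll hand it in.

```bash
python3 -c "
from h import *
print(r.finish_job())"
```

```text
the job is handed in; nothing more can be done
None
```

I pushed the hand wheel clockwise through one full turn, and the knob is back at the yellow pointer, about 0.5–0.8° short by camera; the job was handed in at about 35 s with the arm clear.

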